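# Riddle the drainage pebbles

## Task

Take the hand riddle by its wooden grip and shake it over the long tray it stands on until both small pebbles have dropped through into that tray. Then carry it to the empty square tub, tip the two large pebbles out over its open end into the tub, and set the empty riddle back level across the tray's rims. Never touch the pebbles with the gripper.

Things in the scene. Friction and masses are not known exactly. Their poses are not given: they have to be found in the camera images.
- riddle_grip (a point): centre of the wooden grip block (22 mm along x, 64 along y, 30 high) of a hand riddle, a sieve box with a bail, standing across the tray's long rims. It lies above the box's centre, 105 mm over its underside. Pinch it from above, closing along x. Axes: z up, +x to the closed back wall, the open pouring end at -x (towards the robot within 20 degrees). 0.28 kg, 0.5 with pebbles.
- riddle_lip (a point): middle of the riddle's open pouring edge, 92 mm to -x of the grip and 93 mm below it; same axes. Box 184 mm (x) by 146 (y), walls 52 high. Floor 6 mm thick: three slots along x, 24 mm wide, 120 long, at y = -40, 0, 40, between bars 16 mm wide (two flats, a 6 mm groove between); its ends ramp up 6 mm. Tipped 40 to 45 degrees about the grip, it is under the grip, 130 mm below.
- tray: long peach plastic drip tray, fixed, 145 mm (its x) by 280 (its y), 55 high, walls 6; origin at the centre of its underside; left or right of the robot's middle line. The riddle starts over its middle (within 20 mm), axes parallel within 3 degrees, its grip point 160 mm above the table; shaken up to 40 mm either way from the middle, just above the rims, it drops the small pebbles inside.
- tub: empty square peach plastic tub, fixed, 200 mm (its x) by 220 (its y), 70 high, walls 6; origin at the centre of its underside. It stands on the other side of the middle line from the tray. It is the one with nothing in it: a like tub farther out to the left is full of soil and seedlings.
- small_a_center (a point): round grey pebble, 19 mm in diameter, 10 g; the point is its centre. It starts in the riddle, in the groove of the floor bar at the riddle's y = +20 mm. It stays there until the riddle is shaken briskly along its y (80 mm strokes at 0.2 m/s or more) or rocked about x, then drops through a slot.
- small_b_center (a point): round grey pebble, 19 mm in diameter, 10 g; the point is its centre. It starts in the riddle, in the groove of the floor bar at the riddle's y = -20 mm. It stays there until the riddle is shaken briskly along its y (80 mm strokes at 0.2 m/s or more) or rocked about x, then drops through a slot.
- large_a_center (a point): round grey pebble, 50 mm in diameter, 90 g; the point is its centre. It starts in the riddle, in the slot at the riddle's y = +40 mm. Too large for the slots; stays in while the riddle is level, rolls out over the open end when that end is tipped down more than about 30 degrees (40 is ample).
- large_b_center (a point): round grey pebble, 50 mm in diameter, 90 g; the point is its centre. It starts in the riddle, in the slot at the riddle's y = -40 mm. Too large for the slots; stays in while the riddle is level, rolls out over the open end when that end is tipped down more than about 30 degrees (40 is ample).
Things that resemble listed ones, but are neither listed nor needed, are in the scene too. What is shaped like the part that bears large_a_center but purple or red is not meant. Leave any turquoise look-alike of the part that bears riddle_grip alone.

How it is judged:
By the outcome, as a careful person would: the job done as asked, in the order asked, and still so for the second after the job is handed in, with the robot touching nothing.
It also fails if it takes over 56 s, if anything falls off the work surface, if the arm or the gripper's body presses on something with over 40 N, if the wrist force passes 120 N, or if a joint passes its speed limit or range.

## Robot

A 7-joint arm with a two-finger parallel gripper is mounted at the origin on the work surface. World frame = base frame: x ahead of the robot, y to its left, z up, the work surface at z = 0. Lengths are in m, angles in degrees, forces in N, time in s.
With the tool pointing down it reaches from about 0.375 to 0.925 m from the base axis. Payload 3.1 kg.
Tool frame: the origin (TCP) lies between the finger pads; the fingertips stand 22 mm ahead of it and the grasp point (between the pads) lies 3 mm ahead of it (arm.tips_ahead is the distance from the TCP to the fingertips, in m); z points along the fingers, x is the direction in which the jaws open and shut, and the axes are right-handed (so a half turn about z gives the same grasp; the last joint's range is limited). The gripper opens to 85 mm and grips with 20 to 120 N. Pads are 22 mm wide; open, the fingers measure 114 mm over their backs; the gripper's body (76 mm by 85 mm) begins 54 mm behind the grasp point. The pads swing forward as they close: fully open they stand 13 mm farther back than shut.
Start: joints at [61.604, 21.939, 2.515, 91.553, -1.026, 66.532, -2.859], TCP at [0.252, -0.599, 0.253] pointing down, gripper open.
Joint ranges: [-149.38, 149.38], [-23.57, 123.04], [-84.95, 90], [0, 143.3], [-89.99, 269.99], [3.08, 112.72], [-163.45, 163.45]. Speed limits (degrees/s): [159.86, 159.86, 180, 180, 180, 180, 180].

## Interface

Orientations are given as a 3x3 rotation matrix whose columns are the frame's x, y, z axes.
In Python, from cell import arm gives the robot as it stands.
- The arm moves only by the tool arm_command, never from a script. Its argument "moves" is a list of rows, each a list of 3 entries, a list of its own where there are three numbers: the shift along the tool's x, y, z in cm, then the turn, a rotation vector about the tool's x, y, z in rad, then the gripper's target within -1 to 1 (fully open at 1, half-way at 0, shut at -1). In form: [[[dx, dy, dz], [ax, ay, az], claw], ...]. A call has 1 to 10 rows; each row shifts and turns the commanded pose from where the row before left it, along the tool's axes as they then stand; what a row does not reach is not made up. A row lasts 1/8 s, in which the tool goes at most 62.5 mm and 10.7 degrees, less where a joint would pass 70% of its speed; a pose out of reach is approached as far as the arm can. A call is refused whole if a number of a shift passes 6.25 or a number of a turn 0.188, either way. A call with a gripper value outside its range is refused whole. The fingers move at their own pace and stop on an object; "grip_force" is the grip in N (left out, the last holds). Time passes only in rows, so rows that do not move let the fingers close. It gives the time, the measured TCP pose, the force and the opening at its end, in the units of the state.
- arm.observe(): the state, without advancing time (a new reading comes with each control period).
- arm.read_camera(name): name is "scene" or "top" or "wrist"; returns the picture (420x560x3 uint8, blue, green, red); there is no depth.
- arm.camera_info(name): a dict with "fx", "fy", "cx", "cy" (pixels), "extrinsics" (4x4, takes a point from camera to world coordinates); the wrist camera has in their place "mount" (4x4, takes a point from camera to tool coordinates, whose origin is the TCP and whose axes are the tool frame's). Camera axes: x right, y up, looking along -z (the intrinsics and any distortion apply to the point x, -y, -z); pixel columns grow to the right and rows downward; lengths in m; the calibration is good to about 2 mm. A picture is of the moment at which its call begins: read the wrist's pose just before it. camera_info takes no time and is no camera call.
- arm.close_job(): hands the job in, once; it reports no verdict.
The state is a dict: "time_s": time; "joints": joint angles; "joint_vel": joint speeds; "joint_efforts": joint torques, N m; "tcp_pos": TCP position; "eef_rot": TCP orientation; "ft_force": force on the tool from outside, world axes, zero at the start; "wrist_torque": the same for the moment, N m; "width": finger opening in m.
Only numpy, scipy, OpenCV 4.12 (cv2) and the standard library are available. Lean on these libraries where they do the work, as an engineer would, in place of code of your own. Each camera call takes 0.05 s, during which the arm holds its last target.

## Working session

There is one attempt and no reset: what is moved stays moved. The work goes in short steps, Python scripts to look and compute and a tool call to move; the robot and the scene stay as the last step left them, time stands still between calls to the robot, and variables do not carry over. Pictures are saved under pics/ and viewed, and the job is handed in when it is done.

Besides the shell and the picture viewer there is one more tool, called after "Request:" by a JSON object that holds its "name" and its "arguments". arm_command: Moves the arm, as the interface text tells. Its arguments: {"type":"object","properties":{"moves":{"type":"array"},"grip_force":{"type":"number"}},"required":["moves"]}

```bash
ls; mkdir -p pics
python3 - <<'E'
from cell import arm
import cv2
s=arm.observe();print(s['time_s'],s['tcp_pos'],s['eef_rot'],s['width'],s['ft_force'])
for n in ("scene","top","wrist"):
    im=arm.read_camera(n);cv2.imwrite(f"pics/{n}0.png",im);i=arm.camera_info(n);print(n,i)
E
```

```text
pics
0.0 [ 0.2514307  -0.59842646  0.25184535] [[ 3.87421963e-01 -9.21901771e-01 -1.16094440e-03]
 [-9.21898611e-01 -3.87423680e-01  2.41744897e-03]
 [-2.67842783e-03  1.33700206e-04 -9.99996404e-01]] 0.08552492078333805 [ 0.07006717  0.16476385 -0.09997968]
scene {'fx': 388.73083330123006, 'fy': 388.73083330123006, 'cx': 275.93088992604277, 'cy': 211.59959895155234, 'extrinsics': array([[ 0.90930638, -0.32713564,  0.25718512,  0.71668449],
       [ 0.41611042,  0.72037952, -0.5548923 , -0.49076193],
       [-0.00374584,  0.61158452,  0.79117024,  0.80121333],
       [ 0.        ,  0.        ,  0.        ,  1.        ]])}
top {'fx': 422.11156708362165, 'fy': 422.11156708362165, 'cx': 282.78486218505293, 'cy': 215.87059917338658, 'extrinsics': array([[-0.01193788,  0.99804252, -0.06138897,  0.45047655],
       [-0.99992782, -0.01183217,  0.00208518, -0.03371994],
       [ 0.00135473,  0.06140944,  0.99811174,  0.9300885 ],
       [ 0.        ,  0.        ,  0.        ,  1.        ]])}
wrist {'fx': 331.1712146037536, 'fy': 331.1712146037536, 'cx': 280.11356879585793, 'cy': 209.62798598676417, 'mount': array([[ 9.99999184e-01, -1.27141590e-03, -1.26996489e-04,
        -2.11336688e-04],
       [-1.25199146e-03, -9.55139992e-01, -2.96152036e-01,
        -7.60378253e-02],
       [ 2.55232982e-04,  2.96151953e-01, -9.55140804e-01,
        -1.20033662e-01],
       [ 0.00000000e+00,  0.00000000e+00,  0.00000000e+00,
         1.00000000e+00]])}
```

View pics/scene0.png

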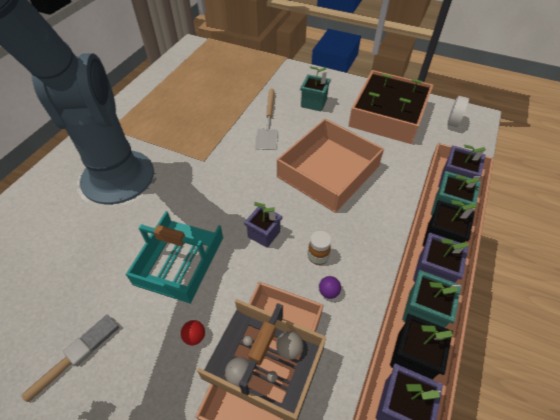

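View pics/top0.png

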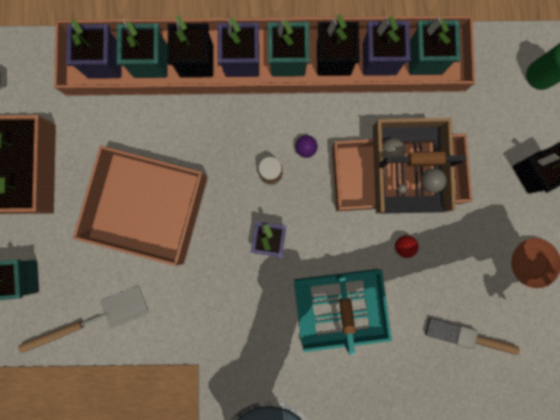

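View pics/wrist0.png

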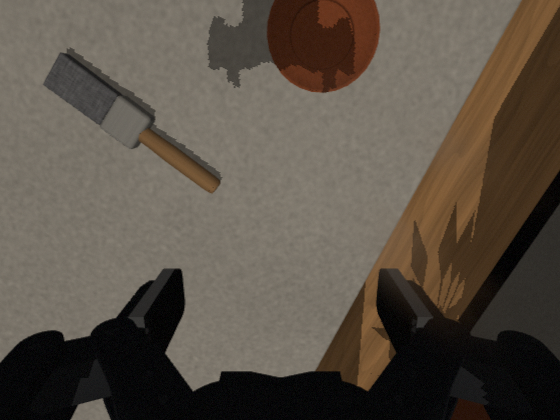

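Top view: the wanted wooden riddle stands over the tray at (414,165), grip at (428,158). Its look-alike is the turquoise riddle at (340,310). The empty tub is at (140,205), and the soil-filled one is at (5,165). The red and purple balls at (406,245) and (306,146) are decoys. Next, close crops of the chosen riddle.

Run:
```python
import cv2,numpy as np
a=cv2.imread('pics/scene0.png')[280:420,190:340];b=cv2.imread('pics/top0.png')[105:225,320:480]
a=cv2.resize(a,None,fx=3.9,fy=3.9,interpolation=cv2.INTER_CUBIC)[:590]
cv2.imwrite('pics/ca.png',a)
cv2.imwrite('pics/cb.png',cv2.resize(b,None,fx=5,fy=5,interpolation=cv2.INTER_CUBIC))
```

```text
(no output)
```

View pics/ca.png

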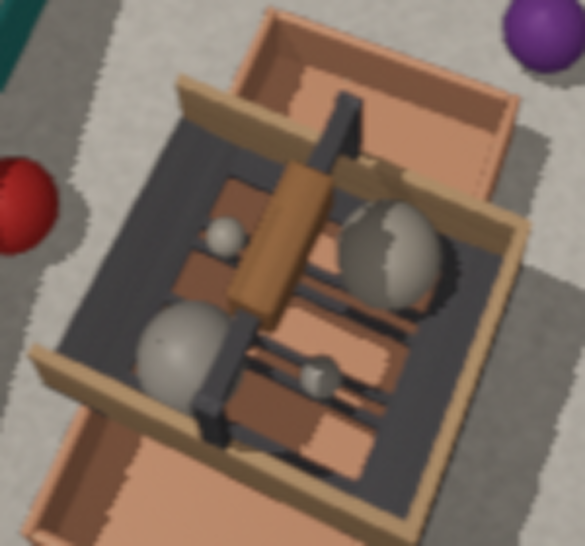

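View pics/cb.png

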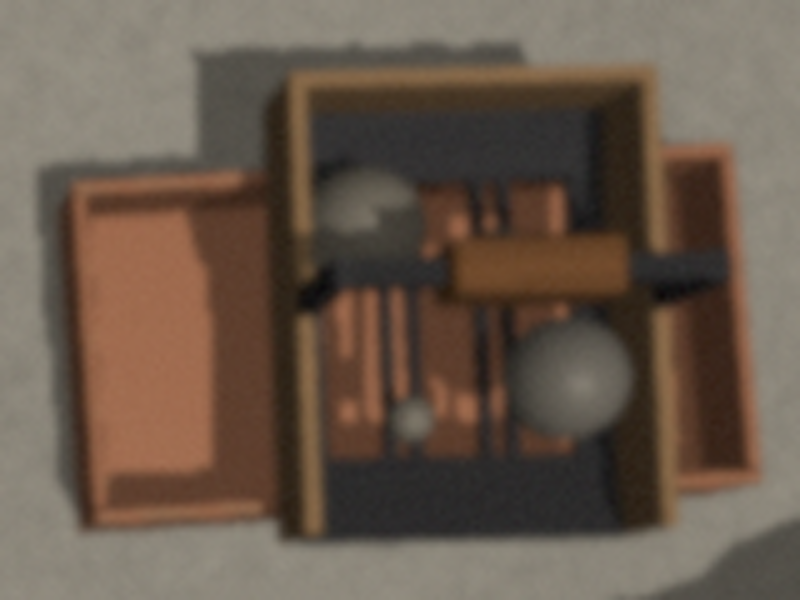

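```bash
cat > h.py <<'E'
import numpy as np,cv2
from cell import arm
def ray(n,uv,s=None):
    i=arm.camera_info(n)
    d=np.array([(uv[0]-i['cx'])/i['fx'],-(uv[1]-i['cy'])/i['fy'],-1.])
    if n=='wrist':
        M=np.eye(4);M[:3,:3]=s['eef_rot'];M[:3,3]=s['tcp_pos'];E=M@i['mount']
    else:E=np.array(i['extrinsics'])
    d=E[:3,:3]@d
    return E[:3,3],d/np.linalg.norm(d)
def plane(n,uv,z,s=None):
    o,d=ray(n,uv,s);return o+d*(z-o[2])/d[2]
def tri(rays):
    A=np.zeros((3,3));b=np.zeros(3)
    for o,d in rays:
        P=np.eye(3)-np.outer(d,d);A+=P;b+=P@o
    p=np.linalg.solve(A,b)
    return p,[np.linalg.norm((np.eye(3)-np.outer(d,d))@(p-o)) for o,d in rays]
E
python3 - <<'E'
from h import *
p,e=tri([ray('top',(428.4,158.6)),ray('scene',(262,342.8))]);print('grip',p,e)
im=cv2.imread('pics/top0.png')
hsv=cv2.cvtColor(im,cv2.COLOR_BGR2HSV)
for q in [(140,205),(355,175),(428,158),(386,160)]: print(q,hsv[q[1],q[0]])
m=cv2.inRange(hsv,(3,90,60),(16,190,255))
cs,_=cv2.findContours(m,cv2.RETR_EXTERNAL,cv2.CHAIN_APPROX_NONE)
for c in cs:
    if cv2.contourArea(c)>300:
        r=cv2.minAreaRect(c);print(r)
        b=cv2.boxPoints(r)
        if 60<r[0][0]<300 and r[0][1]>110:
            P=np.array([plane('top',q,.07)[:2] for q in b]);print('tub rim',P,P.mean(0),np.linalg.norm(P[1]-P[0]),np.linalg.norm(P[2]-P[1]))
P=np.array([plane('top',(320+u/5,105+v/5),.055)[:2] for u,v in [(72,185),(90,525),(757,483),(733,147)]])
print('tray',P,P.mean(0),np.linalg.norm(P[1]-P[0]),np.linalg.norm(P[2]-P[1]))
# riddle rim top z~.107
P=np.array([plane('top',(320+u/5,105+v/5),.107)[:2] for u,v in [(290,70),(282,537),(675,523),(655,68)]])
print('riddle',P,P.mean(0),np.linalg.norm(P[1]-P[0]),np.linalg.norm(P[2]-P[1]))
E
```

```text
grip [ 0.60087965 -0.30236637  0.165351  ] [np.float64(0.0016883244406335333), np.float64(0.001688324440633406)]
(140, 205) [ 10 131 156]
(355, 175) [ 11 129 160]
(428, 158) [ 13 157 112]
(386, 160) [ 0  0 31]
((98.5, 392.0), (54.0, 197.0), 90.0)
tub rim [[0.21182952 0.53250939]
 [0.20698403 0.13938693]
 [0.10201535 0.13933046]
 [0.10688836 0.52945038]] [0.15692931 0.33516929] 0.3931523238807926 0.10496869840751052
((49.44827651977539, 336.6206970214844), (7.799203872680664, 65.73615264892578), 68.19859313964844)
((535.0, 262.5), (49.0, 48.0), 90.0)
((389.5, 186.5), (49.0, 23.0), 90.0)
((140.1862030029297, 205.41665649414062), (113.77342224121094, 97.90193939208984), 14.87568187713623)
tub rim [[0.46311033 0.39231985]
 [0.6573914  0.34416006]
 [0.59401033 0.11755832]
 [0.40135418 0.16865069]] [0.52896656 0.25567223] 0.20016118152196632 0.23529876470076191
((424.5, 168.5), (55.0, 41.0), 90.0)
((353.7803955078125, 174.1690673828125), (69.60993957519531, 41.59341812133789), 87.39744567871094)
((423.7919006347656, 163.62896728515625), (93.41795349121094, 91.61048126220703), 87.27368927001953)
((26.999996185302734, 164.0), (53.99999237060547, 97.99998474121094), 0.0)
((279.5, 47.0), (94.0, 559.0), 90.0)
tray [[ 0.65842476 -0.14578793]
 [ 0.51516634 -0.15048898]
 [ 0.52941687 -0.42869346]
 [ 0.6713817  -0.42418225]] [ 0.59359741 -0.28728816] 0.143335532519841 0.27856921919804445
riddle [[ 0.69123104 -0.22645988]
 [ 0.50572894 -0.21854404]
 [ 0.50939715 -0.37250033]
 [ 0.69036627 -0.37126087]] [ 0.59918085 -0.29719128] 0.18567091517196843 0.15399998435536708
```

Measured so far: grip at about (0.601, -0.302, 0.165), where the text gives 0.16. Tray centre is about (0.594, -0.287), 143 by 279 mm, yaw about 2.4°. Tub centre is about (0.53, 0.26), yaw about -14°. All of these fit. The crops confirm the wooden riddle with grey pebbles, its open end towards the robot. Next I'll move above it for a wrist view.

```bash
cat >> h.py <<'E'
from scipy.spatial.transform import Rotation as R
def down(yaw,pitch=0):
    # tool x at yaw, z down; then pitch about tool y (deg)
    c,s_=np.cos(np.radians(yaw)),np.sin(np.radians(yaw))
    M=np.array([[c,s_,0],[s_,-c,0],[0,0,-1.]])
    return M@R.from_rotvec([0,np.radians(pitch),0]).as_matrix()
def plan(p1,R1,n,s=None,p0=None,R0=None):
    s=s or arm.observe()
    p=np.array(s['tcp_pos'] if p0 is None else p0);Rc=np.array(s['eef_rot'] if R0 is None else R0)
    dr=R.from_matrix(Rc.T@R1).as_rotvec()/n;dp=(np.array(p1)-p)/n
    for k in range(n):
        t=np.round(Rc.T@dp*100,2);w=np.round(dr,3);print([t.tolist(),w.tolist()])
        p=p+Rc@t/100;Rc=Rc@R.from_rotvec(w).as_matrix()
    print('end',p,Rc[:,0],Rc[:,2])
E
python3 - <<'E'
from h import *
plan([.6,-.30,.30],down(2),10)
E
```

```text
[[-1.4, -4.37, -0.48], [-0.0, 0.0, -0.121]]
[[-0.87, -4.51, -0.48], [-0.0, 0.0, -0.121]]
[[-0.32, -4.58, -0.48], [-0.0, 0.0, -0.121]]
[[0.24, -4.58, -0.48], [-0.0, 0.0, -0.121]]
[[0.79, -4.52, -0.48], [-0.0, 0.0, -0.121]]
[[1.33, -4.39, -0.48], [-0.0, 0.0, -0.121]]
[[1.85, -4.2, -0.48], [-0.0, 0.0, -0.121]]
[[2.34, -3.95, -0.48], [-0.0, 0.0, -0.121]]
[[2.8, -3.63, -0.48], [-0.0, 0.0, -0.121]]
[[3.22, -3.27, -0.48], [-0.0, 0.0, -0.121]]
end [ 0.59989313 -0.29992087  0.30039961] [ 9.99312662e-01  3.70610312e-02 -8.26278562e-04] [-8.97797809e-04  1.91316862e-03 -9.99997767e-01]
```

Request:
{"name": "arm_command", "arguments": {"moves": [[[-1.4, -4.4, -0.5], [0, 0, -0.12], 1], [[-0.9, -4.5, -0.5], [0, 0, -0.12], 1], [[-0.3, -4.6, -0.5], [0, 0, -0.12], 1], [[0.25, -4.6, -0.5], [0, 0, -0.12], 1], [[0.8, -4.5, -0.5], [0, 0, -0.12], 1], [[1.3, -4.4, -0.5], [0, 0, -0.12], 1], [[1.85, -4.2, -0.5], [0, 0, -0.12], 1], [[2.3, -3.95, -0.5], [0, 0, -0.12], 1], [[2.8, -3.6, -0.5], [0, 0, -0.12], 1], [[3.2, -3.3, -0.5], [0, 0, -0.12], 1]]}}

```text
time_s: 1.4
tcp_pos: [0.6018, -0.3006, 0.3029]
eef_rot: [[1.0, 0.031, -0.001], [0.031, -1.0, 0.0], [-0.001, -0.0, -1.0]]
ft_force: [0.9, -1.3, -0.6]
width: 0.0855
```

Request:
{"name": "arm_command", "arguments": {"moves": [[[0, 0, 0], [0, 0, 0], 1], [[0, 0, 0], [0, 0, 0], 1]]}}

```text
time_s: 1.65
tcp_pos: [0.6005, -0.302, 0.3026]
eef_rot: [[1.0, 0.026, -0.002], [0.026, -1.0, -0.0], [-0.002, 0.0, -1.0]]
ft_force: [-1.3, -0.8, -0.1]
width: 0.0855
```

Run:
```python
from h import *
import pickle
s=arm.observe();im=arm.read_camera('wrist');cv2.imwrite('pics/w1.png',im);pickle.dump(s,open('w1.pkl','wb'))
print(s['time_s'],s['tcp_pos'],s['eef_rot'],s['joints'])
```

```text
1.65 [ 0.60050981 -0.30200638  0.30256986] [[ 9.99649794e-01  2.64093813e-02 -1.68326843e-03]
 [ 2.64087213e-02 -9.99651144e-01 -4.13101021e-04]
 [-1.69359095e-03  3.68503384e-04 -9.99998498e-01]] [ 37.09701598  23.7069912  -18.74488352  84.04336253   7.79743584
  73.60601127  19.12521787]
```

View pics/w1.png

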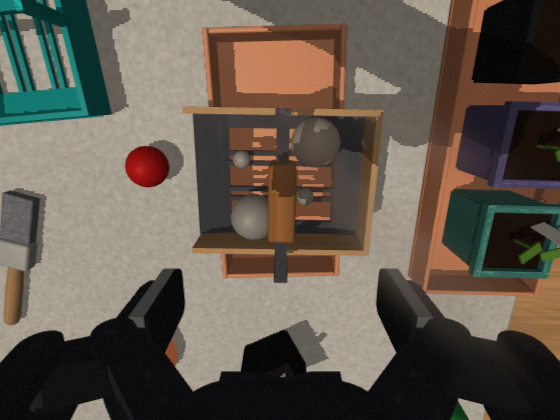

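Run:
```python
from h import *
import pickle
s=pickle.load(open('w1.pkl','rb'));im=cv2.imread('pics/w1.png')
c=cv2.resize(im[90:290,180:400],None,fx=3,fy=3,interpolation=cv2.INTER_CUBIC);cv2.imwrite('pics/w1c.png',c)
# predicted corners
i=arm.camera_info('wrist');M=np.eye(4);M[:3,:3]=s['eef_rot'];M[:3,3]=s['tcp_pos'];E=np.linalg.inv(M@i['mount'])
for x in(-.011,.011):
  for y in(-.032,.032):
    for z in(.145,.175):
      q=E@np.array([.601+x,-.302+y,z,1]);print(x,y,z,(q[0]/-q[2]*i['fx']+i['cx']).round(1),(q[1]/q[2]*i['fy']+i['cy']).round(1))
```

```text
-0.011 -0.032 0.145 267.3 232.6
-0.011 -0.032 0.175 265.9 246.0
-0.011 0.032 0.145 268.5 161.4
-0.011 0.032 0.175 267.1 167.7
0.011 -0.032 0.145 291.8 233.3
0.011 -0.032 0.175 293.0 246.7
0.011 0.032 0.145 294.7 162.1
0.011 0.032 0.175 296.3 168.5
```

View pics/w1c.png

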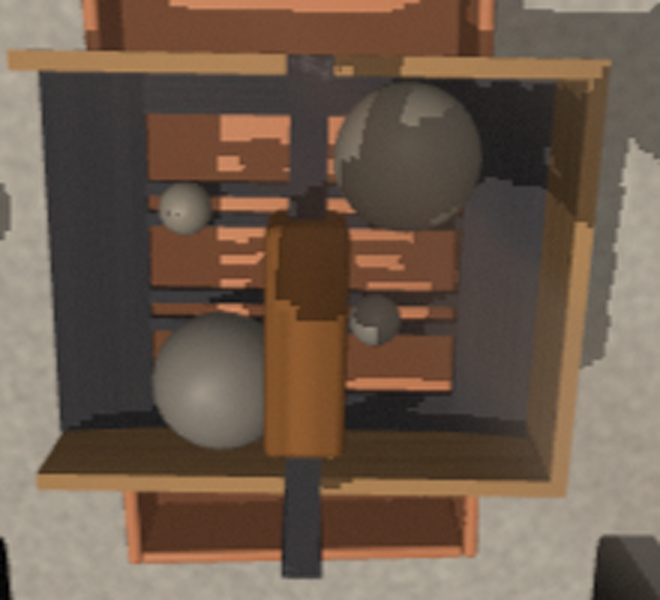

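Run:
```python
from h import *
import pickle
s=pickle.load(open('w1.pkl','rb'))
# centre of top face: wrist (281.8,204), top view face centre
p=tri([ray('wrist',(281.8,203.8),s),ray('top',(428.4,158.4))]);print(p)
for z in(.175,):print(plane('wrist',(281.8,203.8),z,s),plane('top',(428.4,158.4),z))
print(arm.observe()['tcp_pos'])
```

```text
(array([ 0.60163931, -0.30444785,  0.15775896]), [np.float64(0.0014426700288133346), np.float64(0.0014426700288133858)])
[ 0.60187079 -0.29799926  0.175     ] [ 0.59790524 -0.29982541  0.175     ]
[ 0.5997891  -0.3031814   0.30253146]
```

Request:
{"name": "arm_command", "arguments": {"moves": [[[0.2, -0.4, 3], [0, 0, 0.017], 1], [[0, 0, 3], [0, 0, 0], 1], [[0, 0, 3], [0, 0, 0], 1], [[0, 0, 2.5], [0, 0, 0], 1], [[0, 0, 1.5], [0, 0, 0], 1], [[0, 0, 1], [0, 0, 0], 1], [[0, 0, 0], [0, 0, 0], 1], [[0, 0, 0], [0, 0, 0], 1]]}}

```text
time_s: 2.7
tcp_pos: [0.6038, -0.2978, 0.1645]
eef_rot: [[1.0, 0.01, 0.002], [0.01, -1.0, -0.001], [0.002, 0.001, -1.0]]
ft_force: [1.0, 0.4, -0.0]
width: 0.0854
```

Run:
```python
from h import *
s=arm.observe();im=arm.read_camera('wrist');cv2.imwrite('pics/w2.png',im)
print(s['tcp_pos'],s['eef_rot'],s['ft_force'])
```

```text
[ 0.60380171 -0.2978234   0.16448362] [[ 9.99949164e-01  9.89185480e-03  1.95447180e-03]
 [ 9.89354816e-03 -9.99950689e-01 -8.58637740e-04]
 [ 1.94588191e-03  8.77930752e-04 -9.99997721e-01]] [ 0.97034988  0.44117171 -0.04519008]
```

View pics/w2.png

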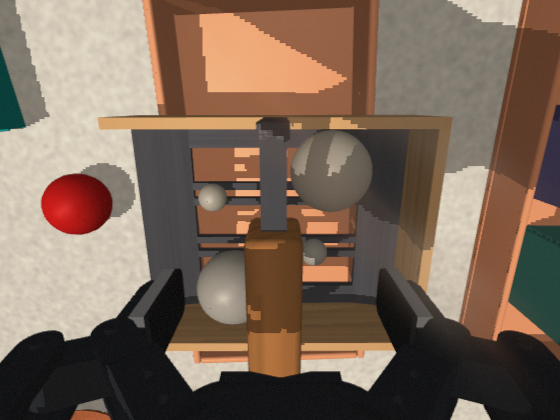

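The fingers straddle the grip, which sits at column 274 while the fingers' centre is at 281. I'll shift -2.5 mm in x, lower slightly and close.

Request:
{"name": "arm_command", "arguments": {"moves": [[[-0.25, 0, 0.2], [0, 0, 0], 1], [[0, 0, 0], [0, 0, 0], 0], [[0, 0, 0], [0, 0, 0], -0.5], [[0, 0, 0], [0, 0, 0], -1], [[0, 0, 0], [0, 0, 0], -1], [[0, 0, 0], [0, 0, 0], -1], [[0, 0, 0], [0, 0, 0], -1]], "grip_force": 80}}

```text
time_s: 3.62
tcp_pos: [0.601, -0.2975, 0.1615]
eef_rot: [[1.0, 0.01, 0.001], [0.01, -1.0, -0.0], [0.001, 0.0, -1.0]]
ft_force: [1.0, 0.3, 0.5]
width: 0.0214
```

Run:
```python
from h import *
s=arm.observe()
print(s['time_s'],s['tcp_pos'],s['eef_rot'],s['ft_force'],s['wrist_torque'],s['width'])
```

```text
3.625 [ 0.60100063 -0.29745011  0.16154102] [[ 9.99947074e-01  1.02418489e-02  9.76395380e-04]
 [ 1.02420038e-02 -9.99947537e-01 -1.53781004e-04]
 [ 9.74769154e-04  1.63773111e-04 -9.99999512e-01]] [0.95942179 0.29191145 0.49020394] [ 0.0009498  -0.16271471  0.01923638] 0.021398569417863
```

Request:
{"name": "arm_command", "arguments": {"moves": [[[0, 0, -0.5], [0, 0, 0], -1], [[0, -0.6, -0.4], [0, 0, 0], -1], [[0, -0.5, 0], [0, 0, 0], -1], [[0, 0, 0], [0, 0, 0], -1]]}}

```text
time_s: 4.12
tcp_pos: [0.6004, -0.2848, 0.1699]
eef_rot: [[1.0, 0.012, -0.001], [0.012, -1.0, 0.001], [-0.001, -0.001, -1.0]]
ft_force: [-0.1, -0.2, -4.6]
width: 0.0214
```

Run:
```python
from h import *
s=arm.observe()
print(s['time_s'],s['tcp_pos'],s['eef_rot'],s['ft_force'],s['wrist_torque'],s['width'])
im=arm.read_camera('wrist');cv2.imwrite('pics/w3.png',im)
im=arm.read_camera('scene');cv2.imwrite('pics/s3.png',cv2.resize(im[240:420,150:390],None,fx=3,fy=3))
```

```text
4.125 [ 0.6003533  -0.28480495  0.16985099] [[ 9.99929252e-01  1.18678474e-02 -8.03290561e-04]
 [ 1.18688701e-02 -9.99928743e-01  1.28053436e-03]
 [-7.88036134e-04 -1.28997791e-03 -9.99998857e-01]] [-0.07017957 -0.18294649 -4.5723889 ] [ 0.00405953 -0.03530222 -0.02717587] 0.021376467473537258
```

View pics/w3.png

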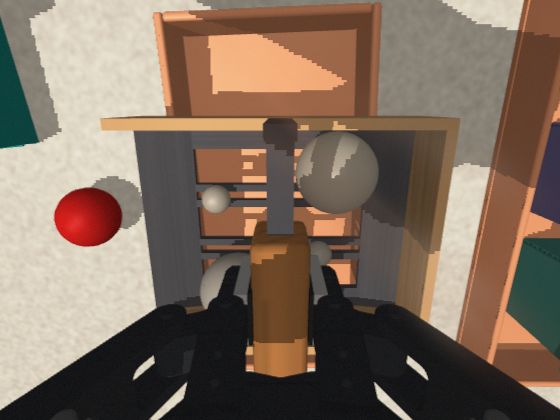

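View pics/s3.png

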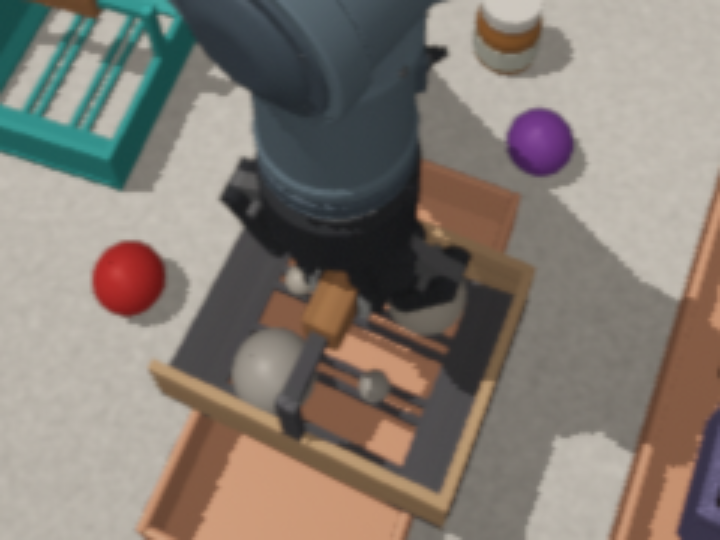

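The lift is good (4.6 N, about 0.47 kg, level), and both small pebbles are still in their grooves. Now shaking.

Request:
{"name": "arm_command", "arguments": {"moves": [[[0, -3.5, 0], [0, 0, 0], -1], [[0, 4, 0], [0, 0, 0], -1], [[0, 4, 0], [0, 0, 0], -1], [[0, -4, 0], [0, 0, 0], -1], [[0, -4, 0], [0, 0, 0], -1], [[0, 4, 0], [0, 0, 0], -1], [[0, 4, 0], [0, 0, 0], -1], [[0, -4, 0], [0, 0, 0], -1], [[0, -0.5, 0], [0, 0, 0], -1], [[0, 0, 0], [0, 0, 0], -1]]}}

```text
time_s: 5.48
tcp_pos: [0.6009, -0.2851, 0.1703]
eef_rot: [[1.0, 0.013, 0.0], [0.013, -1.0, 0.0], [0.0, -0.0, -1.0]]
ft_force: [0.4, -0.2, -5.2]
width: 0.0208
```

Run:
```python
from h import *
s=arm.observe()
print(s['time_s'],s['tcp_pos'],s['eef_rot'],s['ft_force'],s['wrist_torque'],s['width'])
im=arm.read_camera('wrist');cv2.imwrite('pics/w4.png',im)
im=arm.read_camera('scene');cv2.imwrite('pics/s4.png',cv2.resize(im[240:420,150:390],None,fx=3,fy=3))
```

```text
5.475 [ 0.60087302 -0.28510457  0.17027175] [[ 9.99919200e-01  1.27114576e-02  1.13455204e-04]
 [ 1.27114070e-02 -9.99919112e-01  4.35998389e-04]
 [ 1.18988202e-04 -4.34520985e-04 -9.99999899e-01]] [ 0.41856783 -0.24917601 -5.23154379] [0.01297342 0.05613303 0.05465708] 0.02083888588451787
```

View pics/w4.png

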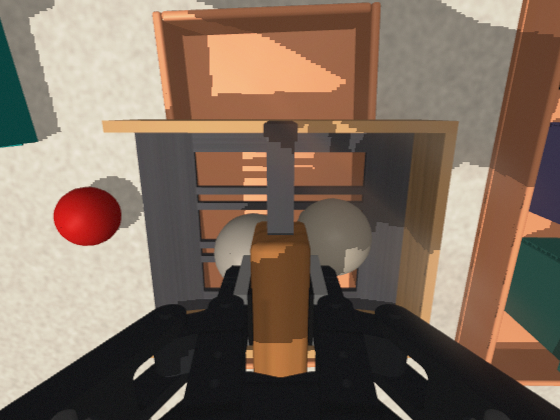

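View pics/s4.png

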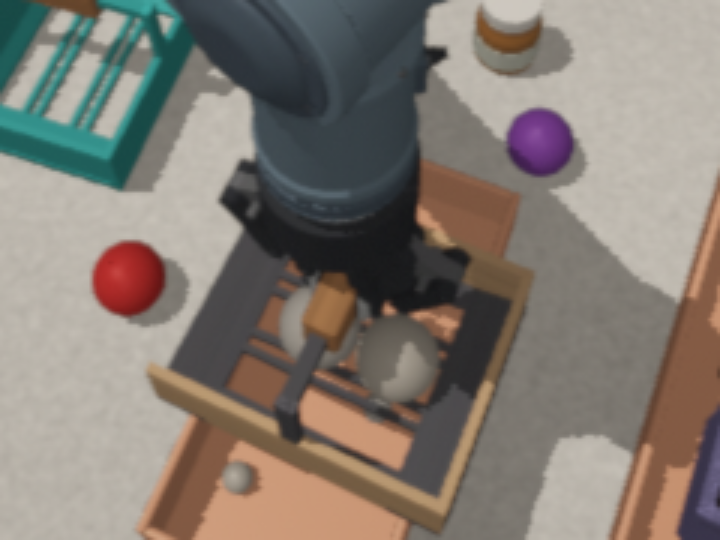

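One small pebble is in the tray at crop (237,477). The other shows at about (380,408), possibly still in its groove. Shaking again.

Request:
{"name": "arm_command", "arguments": {"moves": [[[0, -3.5, 0], [0, 0, 0], -1], [[0, 4, 0], [0, 0, 0], -1], [[0, 4, 0], [0, 0, 0], -1], [[0, -4, 0], [0, 0, 0], -1], [[0, -4, 0], [0, 0, 0], -1], [[0, 4, 0], [0, 0, 0], -1], [[0, 4, 0], [0, 0, 0], -1], [[0, -4, 0], [0, 0, 0], -1], [[0, -0.5, 0], [0, 0, 0], -1], [[0, 0, 0], [0, 0, 0], -1]]}}

```text
time_s: 6.82
tcp_pos: [0.6007, -0.286, 0.1703]
eef_rot: [[1.0, 0.012, 0.0], [0.012, -1.0, -0.0], [0.0, 0.0, -1.0]]
ft_force: [0.6, -0.4, -4.9]
width: 0.0211
```

Run:
```python
from h import *
s=arm.observe()
print(s['time_s'],s['tcp_pos'],s['eef_rot'],s['ft_force'],s['wrist_torque'],s['width'])
im=arm.read_camera('wrist');cv2.imwrite('pics/w5.png',im)
im=arm.read_camera('scene');cv2.imwrite('pics/s5.png',cv2.resize(im[240:420,150:390],None,fx=3,fy=3))
```

```text
6.825 [ 0.60071848 -0.28599985  0.17034022] [[ 9.99930947e-01  1.17505833e-02  1.57029481e-04]
 [ 1.17506159e-02 -9.99930938e-01 -2.07853813e-04]
 [ 1.54576233e-04  2.09684653e-04 -9.99999966e-01]] [ 0.6484571  -0.44700897 -4.86332889] [-0.02880421  0.04292848 -0.04926247] 0.021129932375558175
```

View pics/w5.png

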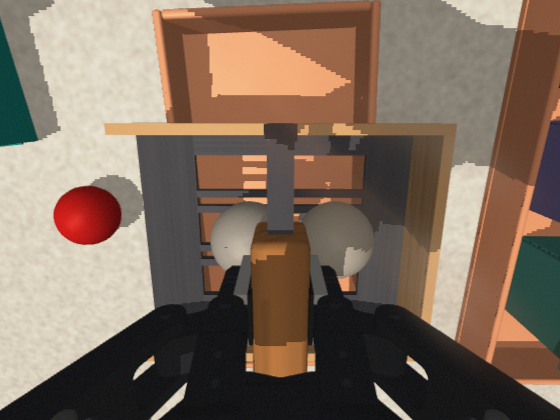

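View pics/s5.png

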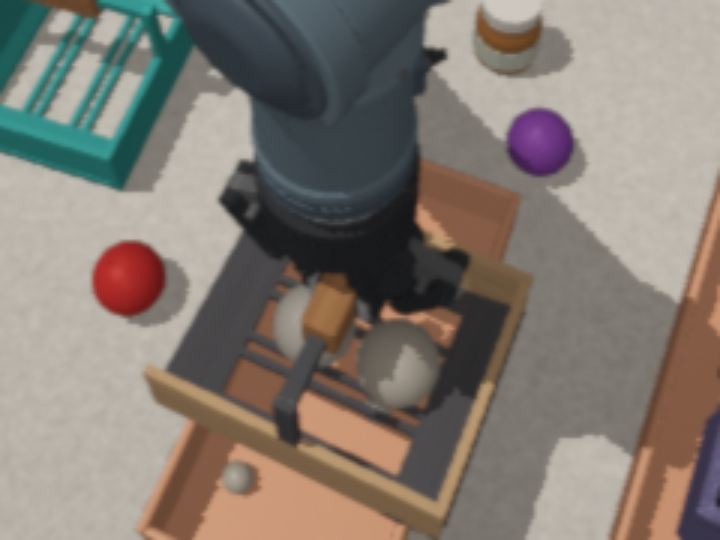

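Request:
{"name": "arm_command", "arguments": {"moves": [[[0, 0, -1.5], [0, 0, 0], -1], [[0, 0, -3], [0, 0, 0], -1], [[0, 0, -3], [0, 0, 0], -1], [[0, 0, -2], [0, 0, 0], -1], [[0, 0, 0], [0, 0, 0], -1]], "grip_force": 100}}

```text
time_s: 7.55
tcp_pos: [0.6019, -0.2875, 0.2685]
eef_rot: [[1.0, 0.009, 0.005], [0.009, -1.0, -0.003], [0.005, 0.003, -1.0]]
ft_force: [0.5, -0.3, -5.1]
width: 0.0209
```

Run:
```python
from h import *
s=arm.observe()
print(s['time_s'],s['tcp_pos'],s['ft_force'],s['width'])
im=arm.read_camera('wrist');cv2.imwrite('pics/w6.png',im)
im=arm.read_camera('scene');a=cv2.resize(im[220:420,140:390],None,fx=3,fy=3);cv2.imwrite('pics/s6.png',a[:600])
im=arm.read_camera('top');cv2.imwrite('pics/t6.png',im)
```

```text
7.55 [ 0.60192682 -0.28746909  0.26849082] [ 0.49453637 -0.30147766 -5.06781999] 0.02086085681390432
```

View pics/w6.png

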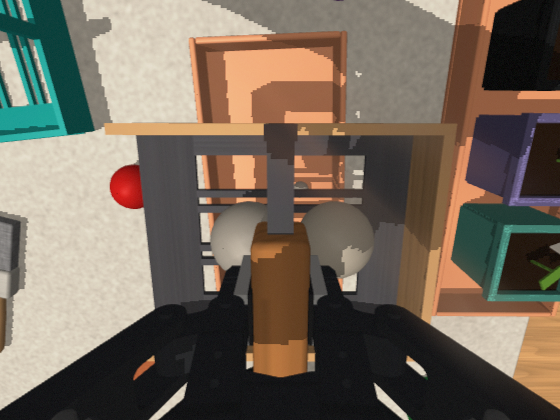

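View pics/s6.png

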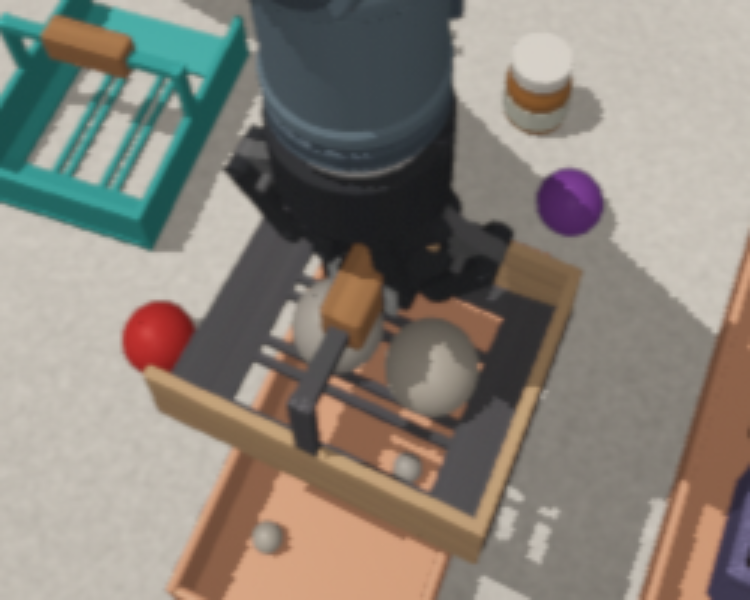

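View pics/t6.png

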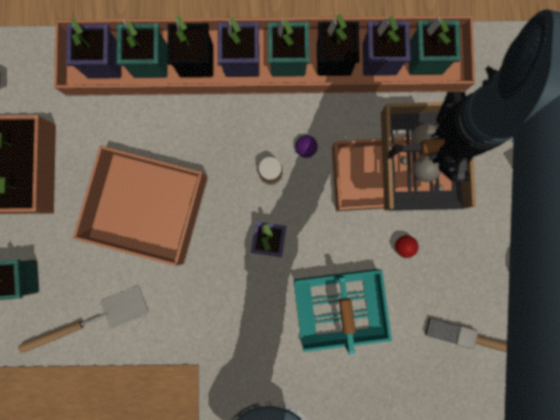

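Run:
```python
from h import *
s=arm.observe()
print(tri([ray('scene',(275.7,375)),ray('wrist',(300,185),s)]))
print(plane('scene',(275.7,375),.0155),plane('wrist',(300,185),.0155,s),plane('scene',(140+268/3,220+538/3),.0155))
```

```text
(array([ 0.62368781, -0.29816138, -0.00184095]), [np.float64(0.0009587359354543633), np.float64(0.0009587359354543448)])
[ 0.62657635 -0.30199584  0.0155    ] [ 0.62172815 -0.29454064  0.0155    ] [ 0.56606605 -0.3771005   0.0155    ]
```

Both small pebbles triangulate to the tray floor, at about (0.624,-0.298) and (0.566,-0.377), both inside the tray. Only the two large ones remain in the riddle. Carrying it level to the tub.

Request:
{"name": "arm_command", "arguments": {"moves": [[[0, -1, -0.5], [0, 0, 0], -1], [[0, -2, -0.5], [0, 0, 0], -1], [[-0.3, -3, -0.5], [0, 0, 0], -1], [[-0.3, -4, 0], [0, 0, 0], -1], [[-0.3, -4, 0], [0, 0, 0.02], -1], [[-0.3, -4, 0], [0, 0, 0.03], -1], [[-0.3, -4, 0], [0, 0, 0.03], -1], [[-0.3, -4, 0], [0, 0, 0.03], -1], [[-0.3, -4, 0], [0, 0, 0.03], -1], [[-0.3, -4, 0], [0, 0, 0.03], -1]]}}

```text
time_s: 8.95
tcp_pos: [0.588, 0.0575, 0.2808]
eef_rot: [[0.987, -0.158, 0.0], [-0.158, -0.987, 0.001], [0.0, -0.001, -1.0]]
ft_force: [-0.4, -0.2, -4.3]
width: 0.0208
```

Run:
```python
from h import *
s=arm.observe();print(s['tcp_pos'],s['joints'])
plan([.565,.252,.28],down(-14),8)
```

```text
[0.58804405 0.05751037 0.28077125] [ 13.29146993  16.46805771 -27.22029286  97.10300001   7.97804281
  68.33276148 -24.99790634]
[[-0.67, -2.36, 0.01], [-0.0, -0.0, 0.011]]
[[-0.69, -2.35, 0.01], [-0.0, -0.0, 0.011]]
[[-0.72, -2.34, 0.01], [-0.0, -0.0, 0.011]]
[[-0.75, -2.33, 0.01], [-0.0, -0.0, 0.011]]
[[-0.77, -2.32, 0.01], [-0.0, -0.0, 0.011]]
[[-0.8, -2.31, 0.01], [-0.0, -0.0, 0.011]]
[[-0.82, -2.31, 0.01], [-0.0, -0.0, 0.011]]
[[-0.85, -2.3, 0.01], [-0.0, -0.0, 0.011]]
end [0.56493231 0.25205048 0.2801152 ] [ 9.69800550e-01 -2.43899323e-01  1.18740367e-04] [ 3.18027829e-04  7.77711211e-04 -9.99999647e-01]
```

Request:
{"name": "arm_command", "arguments": {"moves": [[[-0.7, -3.5, 0], [0, 0, 0.01], -1], [[-0.8, -3, 0], [0, 0, 0.01], -1], [[-0.8, -3, 0], [0, 0, 0.02], -1], [[-0.8, -2.8, 0], [0, 0, 0.02], -1], [[-0.8, -2.5, 0], [0, 0, 0.01], -1], [[-0.8, -2, 0], [0, 0, 0.01], -1], [[-0.7, -1.3, 0], [0, 0, 0.01], -1], [[-0.5, -0.5, 0], [0, 0, 0], -1], [[-0.1, 0, 0], [0, 0, 0], -1], [[0, 0, 0], [0, 0, 0], -1]]}}

```text
time_s: 10.2
tcp_pos: [0.5666, 0.247, 0.2802]
eef_rot: [[0.968, -0.249, 0.0], [-0.249, -0.968, -0.001], [0.0, 0.001, -1.0]]
ft_force: [1.2, -0.1, -5.1]
width: 0.0209
```

Run:
```python
from h import *
s=arm.observe();print(s['time_s'],s['tcp_pos'],s['eef_rot'],s['ft_force'])
im=arm.read_camera('scene');cv2.imwrite('pics/s7.png',im)
im=arm.read_camera('wrist');cv2.imwrite('pics/w7.png',im)
```

```text
10.2 [0.56662327 0.24695415 0.28019894] [[ 9.68481576e-01 -2.49085151e-01  1.58382382e-04]
 [-2.49084795e-01 -9.68480950e-01 -1.18903738e-03]
 [ 4.49561874e-04  1.11211015e-03 -9.99999281e-01]] [ 1.20743895 -0.07977668 -5.10441016]
```

View pics/s7.png

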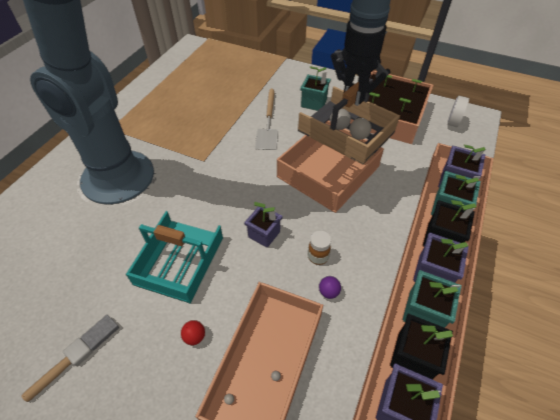

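View pics/w7.png

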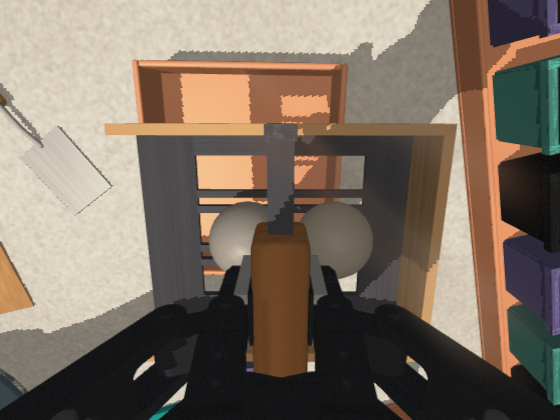

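Run:
```python
from h import *
s=arm.observe()
a=plane('wrist',(134,62),.07,s);b=plane('wrist',(346,66),.07,s);print(a,b,np.linalg.norm(a-b))
ux=(b-a)/np.linalg.norm(b-a);uy=np.array([-ux[1],ux[0],0])
c=(a+b)/2-uy*.11;print('centre',c,np.degrees(np.arctan2(ux[1],ux[0])))
print('grip target',c+.035*ux)
# scene corners
for q in [(327,122),(278,163),(336,205)]:print(plane('scene',q,.07))
```

```text
[0.46603328 0.39178286 0.07      ] [0.65366109 0.34020187 0.07      ] 0.19458877180391496
centre [0.53068873 0.25992736 0.07      ] -15.371520999971198
grip target [0.56443668 0.25064967 0.07      ]
[0.47718386 0.38081087 0.07      ]
[0.41667723 0.17133397 0.07      ]
[0.60230245 0.10013202 0.07      ]
```

Request:
{"name": "arm_command", "arguments": {"moves": [[[0, -0.3, 1.5], [0, 0, 0], -1], [[0, -0.1, 2], [0, 0, 0], -1], [[0, 0, 2], [0, 0, 0], -1], [[0, 0, 1.5], [0, 0, 0], -1], [[0, 0, 1], [0, 0, 0], -1], [[0, 0, 0], [0, 0, 0], -1]]}}

```text
time_s: 11.05
tcp_pos: [0.5666, 0.2519, 0.1991]
eef_rot: [[0.969, -0.247, -0.002], [-0.247, -0.969, -0.001], [-0.002, 0.001, -1.0]]
ft_force: [0.3, 0.3, -5.0]
width: 0.0207
```

Request:
{"name": "arm_command", "arguments": {"moves": [[[0, 0, 0], [0, 0.05, 0], -1], [[0, 0, 0], [0, 0.08, 0], -1], [[0, 0, 0], [0, 0.08, 0], -1], [[0, 0, 0], [0, 0.08, 0], -1]]}}

```text
time_s: 11.55
tcp_pos: [0.5677, 0.2531, 0.2018]
eef_rot: [[0.927, -0.248, 0.281], [-0.238, -0.969, -0.07], [0.289, -0.002, -0.957]]
ft_force: [0.7, -0.8, -5.2]
width: 0.0208
```

Request:
{"name": "arm_command", "arguments": {"moves": [[[0, 0, 0], [0, 0.08, 0], -1], [[0, 0, 0], [0, 0.08, 0], -1], [[0, 0, 0], [0, 0.08, 0], -1], [[0, 0, 0], [0, 0.08, 0], -1], [[0, 0, 0], [0, 0.08, 0], -1], [[0, 0, 0], [0, 0.06, 0], -1], [[0, 0, 0], [0, 0, 0], -1], [[0, 0, 0], [0, 0, 0], -1], [[0, 0, 0], [0, 0, 0], -1], [[0, 0, 0], [0, 0, 0], -1]]}}

```text
time_s: 12.8
tcp_pos: [0.5678, 0.2521, 0.2008]
eef_rot: [[0.708, -0.249, 0.661], [-0.182, -0.969, -0.169], [0.682, -0.001, -0.732]]
ft_force: [0.3, -0.1, -3.0]
width: 0.0209
```

Run:
```python
from h import *
s=arm.observe();print(s['time_s'],s['tcp_pos'],s['eef_rot'],s['ft_force'])
im=arm.read_camera('scene');cv2.imwrite('pics/s8.png',cv2.resize(im[60:230,240:450],None,fx=3.5,fy=3.5))
im=arm.read_camera('top');cv2.imwrite('pics/t8.png',im)
```

```text
12.8 [0.56781374 0.25210407 0.20080611] [[ 0.70841554 -0.24852337  0.66059334]
 [-0.18249132 -0.96862534 -0.16870644]
 [ 0.68179494 -0.00103829 -0.7315426 ]] [ 0.25604976 -0.14320222 -2.95796516]
```

View pics/s8.png

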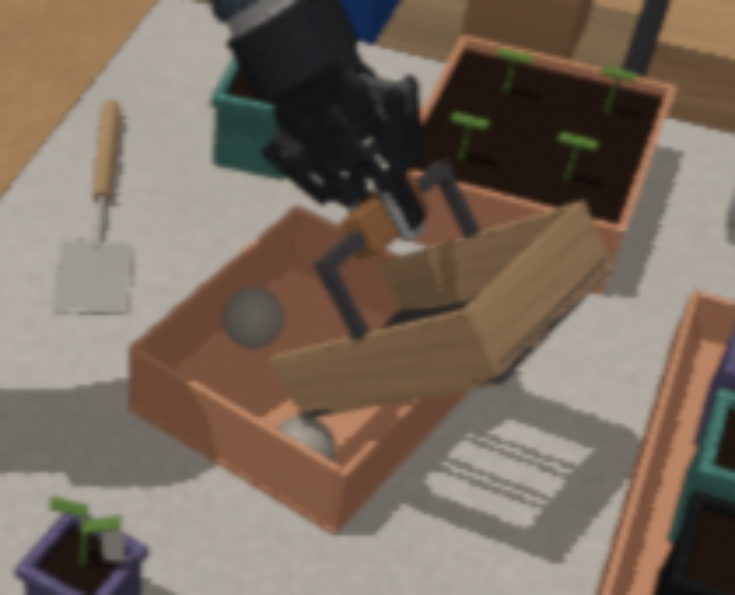

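View pics/t8.png

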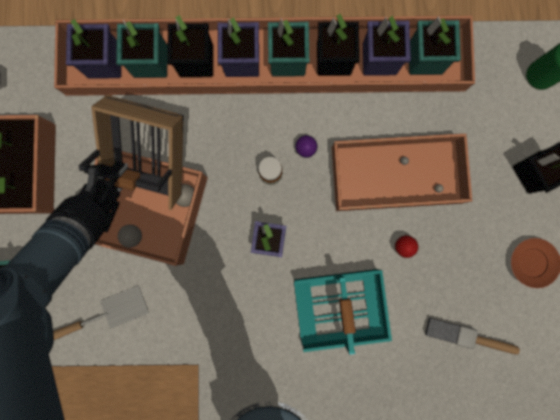

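Both large pebbles are in the tub and the riddle reads 3.0 N, i.e. empty. Both small ones are in the tray, at top view (404,160) and (438,188). Lifting, levelling and returning.

Run:
```python
from h import *
s=arm.observe();print(s['time_s'],s['ft_force'])
im=cv2.imread('pics/t8.png')[110:230,310:490];hsv=cv2.cvtColor(im,cv2.COLOR_BGR2HSV)
m=cv2.inRange(hsv,(3,80,60),(18,200,255))
cs,_=cv2.findContours(m,cv2.RETR_EXTERNAL,cv2.CHAIN_APPROX_NONE)
c=max(cs,key=cv2.contourArea);r=cv2.minAreaRect(c);b=cv2.boxPoints(r)+[310,110];print(r,b)
P=np.array([plane('top',q,.055)[:2] for q in b]);print(P,P.mean(0))
p0=s['tcp_pos'];up=np.array(p0)+[0,0,.1]
print('lift');plan(up,s['eef_rot'],4)
```

```text
12.9 [-0.98166539  0.40990117 -2.28870165]
((91.37191772460938, 61.38654327392578), (70.50698852539062, 136.87005615234375), 86.53176879882812) [[330.92956924 140.33760071]
 [467.5489502  132.05763245]
 [471.81427002 202.43548584]
 [335.19488525 210.7154541 ]]
[[ 0.66204541 -0.13856636]
 [ 0.67635363 -0.42637326]
 [ 0.52766064 -0.42948779]
 [ 0.51374413 -0.14462685]] [ 0.59495095 -0.28476356]
lift
[[1.7, -0.0, -1.83], [0.0, 0.0, 0.0]]
[[1.7, -0.0, -1.83], [0.0, 0.0, 0.0]]
[[1.7, -0.0, -1.83], [0.0, 0.0, 0.0]]
[[1.7, -0.0, -1.83], [0.0, 0.0, 0.0]]
end [0.5674055  0.25204427 0.30040655] [ 0.70870634 -0.18188324  0.6816552 ] [ 0.66041852 -0.16882363 -0.7316734 ]
```

Request:
{"name": "arm_command", "arguments": {"moves": [[[1.2, 0, -1.3], [0, 0, 0], -1], [[2, 0, -2.2], [0, 0, 0], -1], [[2, 0, -2.2], [0, 0, 0], -1], [[1.6, 0, -1.7], [0, -0.06, 0], -1], [[0, 0, 0], [0, -0.14, 0], -1], [[0, 0, 0], [0, -0.14, 0], -1], [[0, 0, 0], [0, -0.14, 0], -1], [[0, 0, 0], [0, -0.14, 0], -1], [[0, 0, 0], [0, -0.13, 0], -1], [[0, 0, 0], [0, 0, 0], -1]]}}

```text
time_s: 14.15
tcp_pos: [0.5692, 0.2494, 0.3]
eef_rot: [[0.968, -0.252, 0.001], [-0.252, -0.968, -0.002], [0.002, 0.002, -1.0]]
ft_force: [-0.4, -0.5, -3.7]
width: 0.0209
```

Run:
```python
from h import *
s=arm.observe();print(s['time_s'],s['tcp_pos'],s['eef_rot'],s['ft_force'])
plan([.597,-.290,.27],down(1.5),16)
```

```text
14.15 [0.56921264 0.24939558 0.30003262] [[ 9.67678388e-01 -2.52185817e-01  9.22623954e-04]
 [-2.52182961e-01 -9.67676439e-01 -2.46234155e-03]
 [ 1.51376908e-03  2.15008466e-03 -9.99996543e-01]] [-0.41724119 -0.4781044  -3.67051918]
[[1.02, 3.22, 0.2], [0.0, -0.0, -0.018]]
[[0.96, 3.24, 0.2], [0.0, -0.0, -0.018]]
[[0.9, 3.25, 0.2], [0.0, -0.0, -0.018]]
[[0.84, 3.27, 0.2], [0.0, -0.0, -0.018]]
[[0.78, 3.28, 0.2], [0.0, -0.0, -0.018]]
[[0.72, 3.3, 0.2], [0.0, -0.0, -0.018]]
[[0.67, 3.31, 0.2], [0.0, -0.0, -0.018]]
[[0.61, 3.32, 0.2], [0.0, -0.0, -0.018]]
[[0.55, 3.33, 0.2], [0.0, -0.0, -0.018]]
[[0.49, 3.34, 0.2], [0.0, -0.0, -0.018]]
[[0.43, 3.35, 0.2], [0.0, -0.0, -0.018]]
[[0.37, 3.36, 0.2], [0.0, -0.0, -0.018]]
[[0.3, 3.36, 0.2], [0.0, -0.0, -0.018]]
[[0.24, 3.37, 0.2], [0.0, -0.0, -0.018]]
[[0.18, 3.37, 0.2], [0.0, -0.0, -0.018]]
[[0.12, 3.37, 0.2], [0.0, -0.0, -0.018]]
end [ 0.59701082 -0.29011401  0.26938662] [9.99453094e-01 3.30576195e-02 8.40723122e-04] [ 9.22623954e-04 -2.46234155e-03 -9.99996543e-01]
```

Request:
{"name": "arm_command", "arguments": {"moves": [[[1, 3.2, 0.2], [0, 0, -0.018], -1], [[1, 3.2, 0.2], [0, 0, -0.018], -1], [[0.9, 3.25, 0.2], [0, 0, -0.018], -1], [[0.8, 3.3, 0.2], [0, 0, -0.018], -1], [[0.8, 3.3, 0.2], [0, 0, -0.018], -1], [[0.7, 3.3, 0.2], [0, 0, -0.018], -1], [[0.7, 3.3, 0.2], [0, 0, -0.018], -1], [[0.6, 3.3, 0.2], [0, 0, -0.018], -1], [[0.55, 3.3, 0.2], [0, 0, -0.018], -1], [[0.5, 3.3, 0.2], [0, 0, -0.018], -1]]}}

```text
time_s: 15.4
tcp_pos: [0.585, -0.0835, 0.2807]
eef_rot: [[0.998, -0.067, 0.0], [-0.067, -0.998, -0.002], [0.001, 0.002, -1.0]]
ft_force: [-0.9, 0.4, -3.1]
width: 0.021
```

Request:
{"name": "arm_command", "arguments": {"moves": [[[0.4, 3.4, 0.2], [0, 0, -0.018], -1], [[0.4, 3.4, 0.2], [0, 0, -0.018], -1], [[0.3, 3.4, 0.2], [0, 0, -0.018], -1], [[0.3, 3.4, 0.2], [0, 0, -0.018], -1], [[0.2, 3.4, 0.2], [0, 0, -0.018], -1], [[0.1, 3.4, 0.2], [0, 0, -0.018], -1], [[0, 0, 0], [0, 0, 0], -1], [[0, 0, 0], [0, 0, 0], -1]]}}

```text
time_s: 16.4
tcp_pos: [0.5976, -0.2863, 0.2685]
eef_rot: [[0.999, 0.04, -0.0], [0.04, -0.999, 0.0], [-0.0, -0.0, -1.0]]
ft_force: [0.8, 1.0, -2.6]
width: 0.0207
```

Run:
```python
from h import *
s=arm.observe();print(s['time_s'],s['tcp_pos'],s['eef_rot'],s['ft_force'])
im=arm.read_camera('wrist');cv2.imwrite('pics/w9.png',im)
im=arm.read_camera('top');cv2.imwrite('pics/t9.png',im)
```

```text
16.4 [ 0.59757726 -0.28626093  0.26852827] [[ 9.99218119e-01  3.95345008e-02 -4.16791706e-04]
 [ 3.95346771e-02 -9.99218109e-01  4.23740877e-04]
 [-3.99713436e-04 -4.39887287e-04 -9.99999823e-01]] [ 0.75192509  1.02946858 -2.58290186]
```

View pics/w9.png

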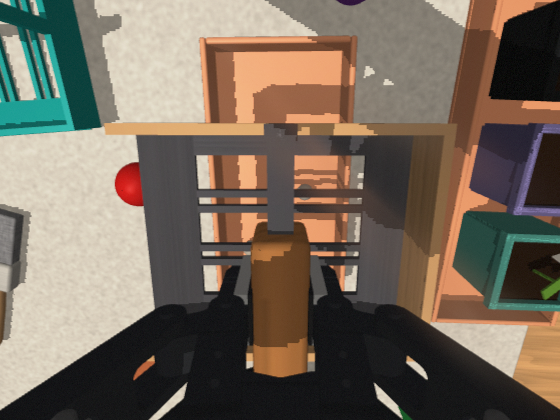

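View pics/t9.png

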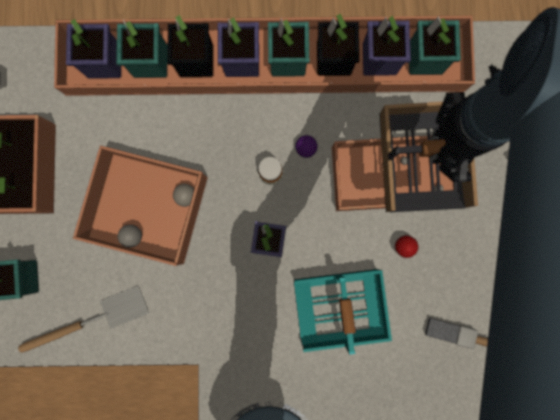

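Request:
{"name": "arm_command", "arguments": {"moves": [[[0, 0, 2], [0, 0, 0], -1], [[0, 0, 2.5], [0, 0, 0], -1], [[0, 0, 2.5], [0, 0, 0], -1], [[0, 0, 1.5], [0, 0, 0], -1], [[0, 0, 1], [0, 0, 0], -1], [[0, 0, 0.5], [0, 0, 0], -1], [[0, 0, 0], [0, 0, 0], -1]]}}

```text
time_s: 17.38
tcp_pos: [0.5981, -0.288, 0.169]
eef_rot: [[0.999, 0.038, 0.0], [0.038, -0.999, -0.0], [0.0, 0.0, -1.0]]
ft_force: [-0.7, -0.8, -2.5]
width: 0.0209
```

Run:
```python
from h import *
s=arm.observe();print(s['time_s'],s['tcp_pos'],s['eef_rot'],s['ft_force'],s['wrist_torque'])
im=arm.read_camera('scene');a=cv2.resize(im[220:420,140:390],None,fx=3,fy=3);cv2.imwrite('pics/s10.png',a[:600])
```

```text
17.375 [ 0.59806302 -0.28801911  0.16900723] [[ 9.99274099e-01  3.80928499e-02  4.58001293e-04]
 [ 3.80929429e-02 -9.99274181e-01 -1.96249201e-04]
 [ 4.50193176e-04  2.13553361e-04 -9.99999876e-01]] [-0.68567129 -0.75347544 -2.53831571] [0.07240518 0.00882434 0.01244436]
```

View pics/s10.png

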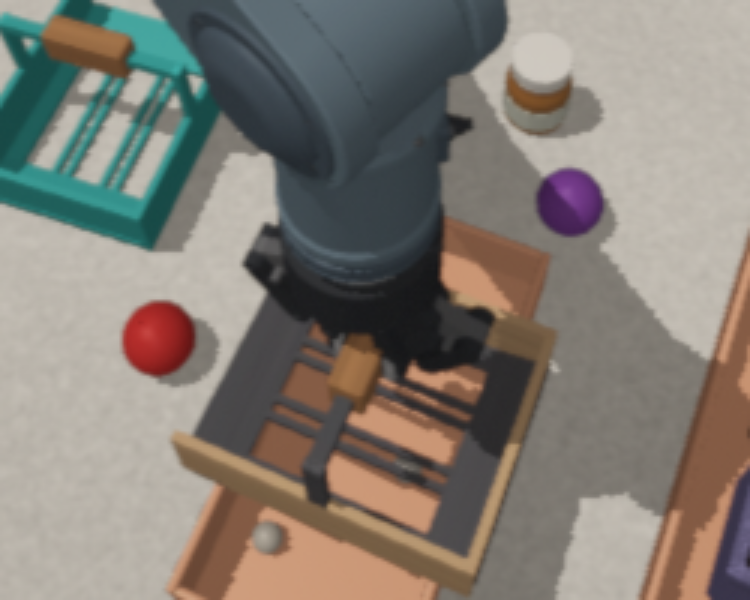

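Request:
{"name": "arm_command", "arguments": {"moves": [[[0, 0, 0.3], [0, 0, 0], -1], [[0, 0, 0.2], [0, 0, 0], -1], [[0, 0, 0], [0, 0, 0], -1]]}}

```text
time_s: 17.8
tcp_pos: [0.5981, -0.2881, 0.1643]
eef_rot: [[0.999, 0.038, 0.001], [0.038, -0.999, -0.0], [0.001, 0.0, -1.0]]
ft_force: [0.4, -0.6, -1.4]
width: 0.0208
```

Request:
{"name": "arm_command", "arguments": {"moves": [[[0, 0, 0.15], [0, 0, 0], -1], [[0, 0, 0], [0, 0, 0], -1]]}}

```text
time_s: 18.05
tcp_pos: [0.5982, -0.2886, 0.1639]
eef_rot: [[0.999, 0.038, 0.001], [0.038, -0.999, -0.001], [0.001, 0.001, -1.0]]
ft_force: [-1.9, -1.2, 5.6]
width: 0.0207
```

Request:
{"name": "arm_command", "arguments": {"moves": [[[0, 0, 0], [0, 0, 0], -1], [[0, 0, 0], [0, 0, 0], -1], [[0, 0, 0], [0, 0, 0], -0.3], [[0, 0, 0], [0, 0, 0], 0.3], [[0, 0, 0], [0, 0, 0], 0.8], [[0, 0, 0], [0, 0, 0], 1], [[0, 0, 0], [0, 0, 0], 1]], "grip_force": 20}}

```text
time_s: 18.92
tcp_pos: [0.5978, -0.2879, 0.1622]
eef_rot: [[0.999, 0.038, 0.0], [0.038, -0.999, 0.0], [0.0, -0.0, -1.0]]
ft_force: [0.4, -0.7, -0.7]
width: 0.0856
```

Request:
{"name": "arm_command", "arguments": {"moves": [[[0, 0, -1], [0, 0, 0], 1], [[0, 0, -3], [0, 0, 0], 1], [[0, 0, -4], [0, 0, 0], 1], [[0, 0, -4], [0, 0, 0], 1], [[0, 0, -3], [0, 0, 0], 1], [[0, 0, 0], [0, 0, 0], 1]]}}

```text
time_s: 19.68
tcp_pos: [0.5998, -0.2888, 0.3174]
eef_rot: [[0.999, 0.038, 0.008], [0.038, -0.999, -0.003], [0.008, 0.004, -1.0]]
ft_force: [0.3, 0.0, 0.7]
width: 0.0852
```

Run:
```python
from h import *
s=arm.observe();print(s['time_s'],s['tcp_pos'],s['ft_force'],s['width'])
im=arm.read_camera('wrist');cv2.imwrite('pics/w11.png',im)
im=arm.read_camera('scene');cv2.imwrite('pics/s11.png',im)
```

```text
19.675 [ 0.59982171 -0.28877102  0.31739414] [0.28386836 0.00558191 0.72411479] 0.08519030748421695
```

View pics/w11.png

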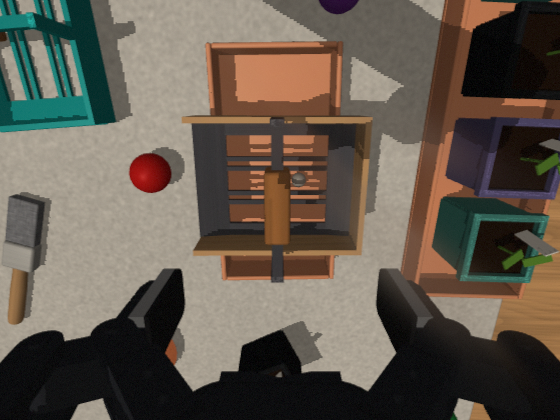

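View pics/s11.png

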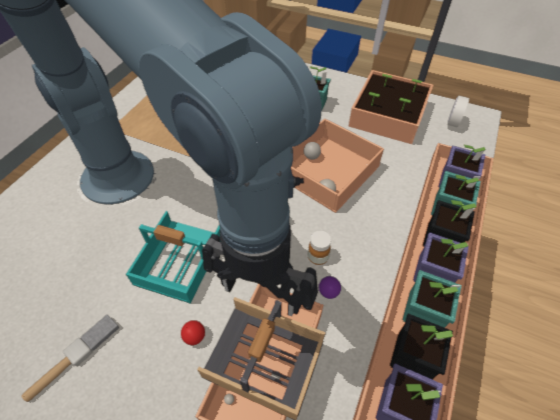

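Run:
```python
from h import *
s=arm.observe()
print(plane('wrist',(299,178),.0155,s),plane('wrist',(299,178),.07,s))
a=cv2.imread('pics/s11.png')[280:420,190:340];cv2.imwrite('pics/s11c.png',cv2.resize(a,None,fx=4,fy=4))
for q in [(404,160),(438,188)]:print(plane('top',q,.0155))
im=cv2.imread('pics/w11.png')[100:290,180:390];cv2.imwrite('pics/w11c.png',cv2.resize(im,None,fx=3,fy=3))
# grip height: wrist vs scene triangulation of grip centre
print(tri([ray('wrist',(277,206),s),ray('scene',(262.5,337),s)]))
```

```text
[ 0.62297647 -0.29792597  0.0155    ] [ 0.61932209 -0.28668624  0.07      ]
[ 0.62613243 -0.30247356  0.0155    ]
[ 0.56360508 -0.3748187   0.0155    ]
(array([ 0.59707517, -0.2920549 ,  0.16267741]), [np.float64(0.0013753825153434412), np.float64(0.001375382515343546)])
```

View pics/s11c.png

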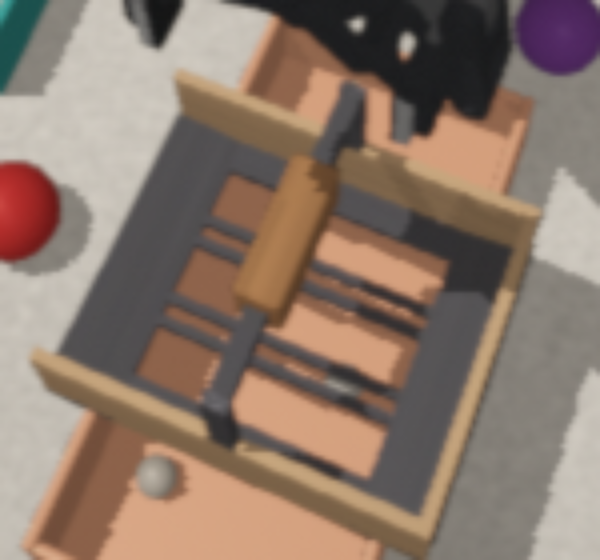

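View pics/w11c.png

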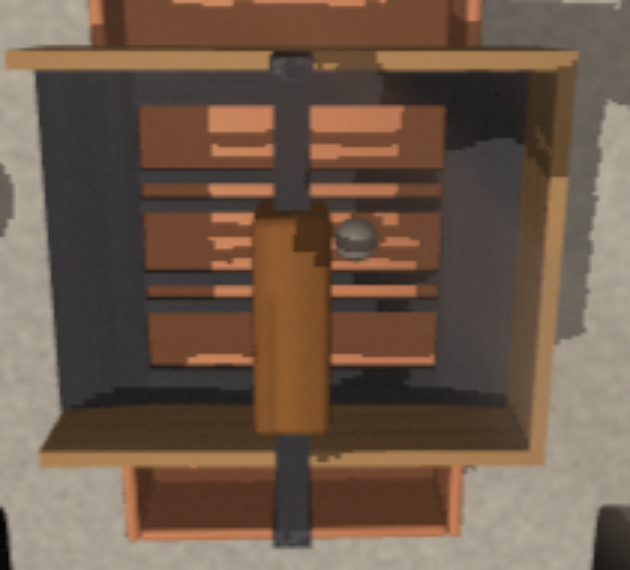

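All good: the pebble seen through the slot is on the tray floor, where it was before, and the grip is back at about 0.162 m. Handing in.

Run:
```python
from cell import arm
print(arm.close_job())
```

```text
the job is handed in; nothing more can be done
None
```

The job is done and handed in at about 20 s of the 56 s allowed. I gripped the wooden riddle and shook it in two bursts of 80 mm strokes until both small pebbles had dropped into the tray. I then tipped it about 43° over the empty tub and set it back across the tray's rims.

**What the last checks showed**
- **Small pebbles:** both are on the tray floor, at about (0.624, -0.298) and (0.565, -0.376).
- **Large pebbles:** both are in the tub.
- **Riddle:** it is empty and looks level in both last views. Its grip stands at about 0.163 m, against 0.160 m in the text. It is square with the tray to about 1°.
- **Arm:** the gripper is open and clear of everything, about 15 cm above.

**What disagreed**
- The two height measurements of the grip differed by about 7 mm before grasping (0.165 and 0.158 m). I took 0.16 m, and the grasp held.
- The riddle seemed to turn slightly in the fingers during the second shake, by 1 to 2° at most. I raised the grip force from 80 to 100 N, and the riddle settled level when released.

No check failed.

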